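Refit the hob knob on its D-spindle and hold it pressed in

ROBOT

A 7-joint arm with a two-finger parallel gripper is mounted at the origin on the work surface. World frame = base frame: x ahead of the robot, y to its left, z up, the work surface at z = 0. Lengths are in m, angles in rad, forces in N, time in s.
With the tool pointing down it reaches from about 0.425 to 0.875 m from the base axis. Payload 9.9 kg.
Tool frame: the origin (TCP) lies midway between the tips of the shut fingers; the grasp point (between the pads) lies arm.tcp_to_grasp behind it (arm.tcp_to_grasp is the distance from the TCP to the grasp point, in m); z points along the fingers, x is the direction in which the jaws open and shut, and the axes are right-handed (so a half turn about z gives the same grasp; the last joint's range is limited). The gripper opens to 85 mm and grips with 20 to 120 N. Pads are 22 mm wide; open, the fingers measure 114 mm over their backs; the gripper's body (76 mm by 85 mm) begins 54 mm behind the grasp point. The pads swing forward as they close: fully open they stand 13 mm farther back than shut.
Start: joints at [-1.259, 0.576, 0.025, 1.437, -0.015, 1.129, -0.057], TCP at [0.26, 0.623, 0.231] pointing down, gripper open.
Joint ranges: [-2.76, 2.76], [-0.34, 2.15], [-1.52, 1.57], [0.19, 2.46], [-1.09, 4.23], [0.17, 1.99], [-2.82, 2.82]. Speed limits (rad/s): [2.22, 2.22, 3.01, 3.01, 3.14, 3.14, 3.14].

INTERFACE

Orientations are given as a unit quaternion [x, y, z, w].
In Python, from workcell import arm, vision gives the robot as it stands.
- The arm moves only by the tool jog_arm, never from a script. Its argument "plan" is one flat list of numbers, 6 for each row, row after row: the shift along the tool's x, y, z each as a share of 8 cm, from -1 to 1, then the turn, a rotation vector about the tool's x, y, z each as a share of 90 degrees, from -1 to 1. In form: [dx, dy, dz, rx, ry, rz, dx, dy, dz, rx, ry, rz, ...]. A call has 1 to 8 rows; each row is the pose to reach, as a shift and turn from the pose commanded when the call began, along the tool's axes at that moment; what a row does not reach only later rows make up. A row lasts 1/12 s, in which the tool goes at most 41.7 mm and 7.16 degrees, less where a joint would pass 70% of its speed; a pose out of reach is approached as far as the arm can. A call with a number of a shift or a turn outside -1 to 1 is refused whole. A call with a gripper value outside its range is refused whole. "fingers" is the opening, from 0 (shut) to 1 (fully open), set as the call begins (left out, the last holds). The fingers move at their own pace and stop on an object; "force" is the grip in N (left out, the last holds). Time passes only in rows, so rows that repeat a pose let the fingers close. It gives the time, the measured TCP pose, the force and the opening at its end, in the units of the state.
- arm.get_state(): the state, without advancing time (a new reading comes with each control period).
- vision.snapshot(name): name is "side" or "top"; returns a dict with "img" (420x560x3 uint8, red, green, blue), "range_z" (420x560 float32, m along the optical axis (not along the pixel's ray), 0 where there is no reading), "vertical_fov" (degrees; the focal length in pixels is half the picture's height over the tangent of half this angle, whatever the lens; pixels are square), "cx", "cy" (the principal point, pixels), "extrinsics" (4x4, takes a point from world to camera coordinates). Camera axes: x right, y down, z forward; pixel columns grow to the right and rows downward; lengths in m; the calibration is good to about 2 mm. A picture is of the moment at which its call begins.
- arm.finish_job(): hands the job in, once; it reports no verdict.
The state is a dict: "clock": time; "joints": joint angles; "qvel": joint speeds; "effort": joint torques, N m; "ee_pos": TCP position; "ee_rot": TCP orientation; "contact_force": force on the tool from outside, world axes, zero at the start; "torque": the same for the moment, N m; "width": finger opening in m.
Only numpy, scipy, OpenCV 4.12 (cv2) and the standard library are available. Lean on these libraries where they do the work, as an engineer would, in place of code of your own. Each camera call takes 0.05 s, during which the arm holds its last target.

TASK

One control knob has come off the hob: pick up the loose cream knob, turn it so that the flat in its bore matches the flat of the bare spindle, and push it fully home. Then press knob and spindle well down against the valve spring, to more than half of the spindle's travel, and finish while still holding the knob pressed down with the gripper. Leave the kettle, the mugs, the storage box and the jar where they stand.

Things in the scene. Friction and masses are not known exactly. Their poses are not given: they have to be found in the camera images.
- knob_center (a point): Loose cream knob, 42 mm tall, 40 to 85 g, upright on the counter before the hob: round skirt 50 mm across, 20 mm high; on top a bar grip 44 mm long (along x), 18 mm wide (along y), from 20 to 42 mm above the underside. Point on the knob's axis, 21 mm above its underside, z up. A red line on the bar's top and end marks +x.
- knob_bore (a point): Same knob: centre of its underside, the mouth of a blind D-shaped bore 20 mm deep and 16 mm in diameter, with a flat 1.8 mm from the axis on the +x (red line) side. Axes as for the knob's centre.
- knob_pointer (a point): Same knob: the red-marked end of the bar grip, at its top edge, 22 mm from the axis (+x) and 42 mm above the underside.
- spindle_seat (a point): Bare upright valve spindle on the hob's front strip; never turns. Point on its axis, on top of its aluminium flange (40 mm across), where the knob's underside rests when home (knob centre then 21 mm above); 14 mm above the hob plate, sinks with the spindle. z up; +x towards the flat, marked by a red tick. Knob +x must point the same way; 0.15 rad of error still enters.
- spindle_tip (a point): Tip of the same spindle, 17 mm above the flange: a brass D-shaft 14 mm in diameter with a flat 0.8 mm from the axis towards +x, its top 3 mm tapered to 0.7 of its width as a lead-in. It fits the bore with 1 mm clearance all round.
- spindle (a joint): How far the spindle is pressed in (m): 0 when up, 0.008 at its stop. A spring resists with 6.3 N at the start of travel, 9.1 N at 4 mm and 11.9 N at the stop, and lifts the spindle again when the push ends.
- hob: Stainless two-burner hob, fixed, 300 mm deep (x), 460 mm wide (y), top plate 60 mm above the counter. Origin: centre of its underside. Bare spindle and fitted knob stand 105 mm from the centre towards the robot (-x), 100 mm to either side (which is where varies). Pan supports behind reach 83 mm above the counter.
- fitted_knob: The hob's other knob, same shape and colour as the loose one, firmly fitted on the hob and not to be used. Origin on its axis on the hob's top plate; its top is 56 mm above that.
- kettle: Bystander: steel kettle, 170 mm across, 217 mm tall with its arched handle, standing on a black round trivet (6 mm thick) at the left. Origin at the centre of its underside.
- mug_a: Bystander: lower of two stacked cream enamel mugs at the right, 82 mm across, 75 mm tall. Origin at the centre of its underside.
- mug_b: Bystander: upper mug, same size, standing on the rim of the lower one. Origin at the centre of its underside.
- storage_box: Bystander: plastic storage box with blue clip-on lid at the right, 212 by 168 mm, 99 mm tall. Origin at the centre of its underside.
- jar: Bystander: amber glass jar with steel cap at the left, 64 mm across, 100 mm tall. Origin at the centre of its underside.
Mind the look-alikes: they are no part of the job. Leave any green or turquoise look-alike of the part that bears knob_center alone.

How it is judged:
On the way, in this order (a step that is already met when the one before it is completed fails the run):
1. the knob is lifted clear of the counter (height (world z) of knob_center above 0.05 m and contact force between the fingers and knob above 0.5 N), for 0.1 s.
2. the knob is fully home on the spindle with its flat matched (z of knob_center in the frame of spindle_seat between 0.018 and 0.0235 m and horizontal distance between knob_center and spindle_seat below 0.004 m and angle between the x axis of knob_center and the x axis of spindle_seat, either way round below 0.35 rad and x of knob_pointer in the frame of spindle_seat above 0.015 m and angle between knob_center's own z axis and vertical below 0.15 rad), for 0.1 s.
At the end, for the whole second after the job is handed in: Through the last second the gripper holds the knob fully home (underside within 2.5 mm of the flange, axis within 4 mm, pointer within 0.35 rad of the flat, tilt under 0.15 rad) and presses the spindle in by over 4 of its 8 mm, knob bearing on it with over 4 N (all of step 2 and value of joint spindle above 0.004 m and contact force between knob and spindle above 4 N and contact force between the fingers and knob above 2 N); the arm keeps its last pose, push and grip.
It fails at once if the kettle is disturbed (moved over 20 mm) (distance of kettle from where it was at the start of the episode above 0.02 m).
It fails at once if the mug a is disturbed (moved over 20 mm) (distance of mug_a from where it was at the start of the episode above 0.02 m).
It fails at once if the mug b is disturbed (moved over 20 mm) (distance of mug_b from where it was at the start of the episode above 0.02 m).
It fails at once if the storage box is disturbed (moved over 20 mm) (distance of storage_box from where it was at the start of the episode above 0.02 m).
It fails at once if the jar is disturbed (moved over 20 mm) (distance of jar from where it was at the start of the episode above 0.02 m).
It also fails if it takes over 48 s, if anything falls off the work surface, if the arm or the gripper's body presses on something with over 40 N, if the wrist force passes 120 N, or if a joint passes its speed limit or range.

## Working session

There is one attempt and no reset: what is moved stays moved. The work goes in short steps, Python scripts to look and compute and a tool call to move; the robot and the scene stay as the last step left them, time stands still between calls to the robot, and variables do not carry over. Pictures are saved under pics/ and viewed, and the job is handed in when it is done.

Besides the shell and the picture viewer there is one more tool, called after "Emit:" as a command line: name --argument value ..., lists and objects as JSON in quotes. jog_arm: Moves the arm, as the interface text tells. Its arguments: {"type":"object","properties":{"plan":{"type":"array","items":{"type":"number"}},"fingers":{"type":"number"},"force":{"type":"number"}},"required":["plan"]}

```bash
ls; mkdir -p pics; python3 - <<'E'
from workcell import arm, vision
import cv2,numpy as np
s=arm.get_state();print({k:np.round(v,3).tolist() for k,v in s.items()});print(arm.tcp_to_grasp)
for n in ("side","top"):
    d=vision.snapshot(n);cv2.imwrite(f"pics/{n}0.png",d["img"][:,:,::-1]);np.savez(f"{n}0.npz",**d)
    print(n,d["vertical_fov"],d["cx"],d["cy"],np.round(d["extrinsics"],3).tolist())
E
```

```text
pics
{'clock': 0.0, 'joints': [-1.259, 0.577, 0.025, 1.438, -0.015, 1.129, -0.056], 'qvel': [-0.0, 0.0, 0.001, 0.0, 0.001, 0.001, 0.001], 'effort': [0.0, -76.577, 2.251, -28.595, 0.016, 0.013, -0.0], 'ee_pos': [0.26, 0.622, 0.23], 'ee_rot': [0.832, 0.554, -0.001, 0.0], 'contact_force': [0.622, 0.713, 0.065], 'torque': [0.068, -0.032, -0.004], 'width': 0.085}
0.0187
side 56.80217211510442 276.57036688596133 206.7311626531869 [[-0.96, -0.279, -0.003, 0.538], [-0.161, 0.566, -0.809, 0.175], [0.228, -0.776, -0.588, 1.168], [0.0, 0.0, 0.0, 1.0]]
top 50.95722153315061 279.3967186143556 210.0416462406836 [[0.012, -1.0, 0.011, 0.015], [-0.989, -0.013, -0.147, 0.553], [0.147, -0.009, -0.989, 1.169], [0.0, 0.0, 0.0, 1.0]]
```

View pics/side0.png

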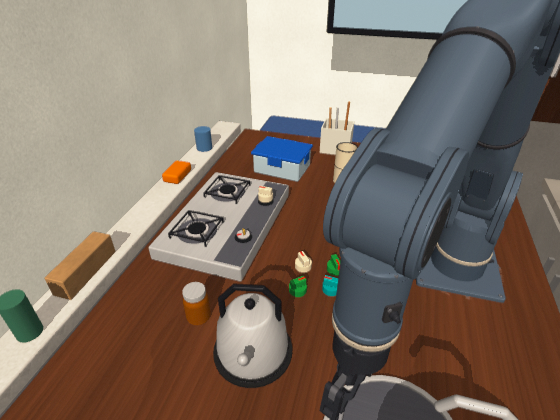

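View pics/top0.png

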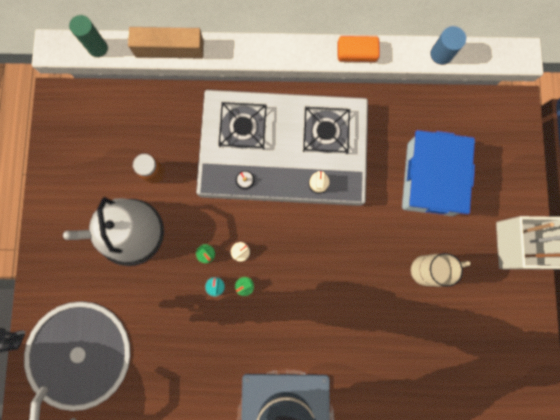

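In the top view, the loose cream knob is at about (240,251) and the bare spindle at (245,180). The cream knob at (319,181) is the one fitted on the hob. The look-alikes are green at (205,253) and (244,286), and turquoise at (214,287). The knob at (240,251) is the target because it is the only cream one on the counter. I'll confirm it in an enlarged crop.

```bash
cat > h.py <<'E'
import numpy as np
def f(d): return 210/np.tan(np.radians(float(d["vertical_fov"]))/2)
def world(d,z=None):
    F=f(d);v,u=np.mgrid[0:420,0:560];Z=d["range_z"].astype(float)
    P=np.stack([(u-d["cx"])/F*Z,(v-d["cy"])/F*Z,Z],-1);E=d["extrinsics"]
    return (P-E[:3,3])@E[:3,:3]
def onplane(d,u,v,z):
    F=f(d);E=d["extrinsics"];r=np.array([(u-d["cx"])/F,(v-d["cy"])/F,1])@E[:3,:3];c=-E[:3,3]@E[:3,:3]
    return c+r*(z-c[2])/r[2]
def proj(d,p):
    q=d["extrinsics"][:3,:3]@np.array(p)+d["extrinsics"][:3,3];F=f(d);return q[0]/q[2]*F+d["cx"],q[1]/q[2]*F+d["cy"]
E
python3 - <<'E'
import numpy as np,cv2
from h import *
d=np.load("top0.npz");s=np.load("side0.npz")
def crop(d,x,y,w,h,k): return cv2.resize(d["img"][y:y+h,x:x+w,::-1],(w*k,h*k),interpolation=cv2.INTER_CUBIC)
a=crop(d,190,165,100,140,4)
b=crop(s,215,165,140,140,4)[:560,:400]
cv2.imwrite("pics/c0.png",np.hstack([a,b[:, :400]]))
W=world(d);
for n,(u,v,r) in dict(knob=(240,251,16),spin=(245,180,14),fit=(319,181,14)).items():
    p=W[v-r:v+r,u-r:u+r].reshape(-1,3); print(n,np.round(np.percentile(p[:,2],[1,20,50,80,95,99]),3))
    print(np.round(W[v-12:v+13:2,u-14:u+15:2,2]*1000).astype(int))
    print(onplane(d,u,v,.04))
E
```

```text
knob [-0.005 -0.002  0.001  0.019  0.042  0.045]
[[ 0 -2 -2  1 -4 -4  2  3 -2  0 -3  0 -1 -5  2]
 [ 0 -2  4 -3  1  0 -1  7 -1 -1 -5 -4 -3  0 -1]
 [ 3  1 -1  1  0  0 -4 20 -2 -2 -3 -1  1 -4  0]
 [ 5 -1  0  2 19 24 20 21 41 40 -4 -2 -2 -3 -1]
 [ 1  1 -7  0 21 22 20 42 47 44 38 -2 -4 -3 -1]
 [ 0 -4  0 20 18 20 40 43 38 41 44 19 -2 -2 -1]
 [-2  5  0 17 23 39 42 41 38 44 21 18  0 -2  2]
 [-2 -4  0 35 43 41 43 44 40 23 20 15  0 -2  0]
 [-3 -3  1 36 40 43 41 44 18 19 18 18  3 -5 -4]
 [-1  0  0  4 44 44 28 21 20 20 19 -3  2  4 -1]
 [-1  4  2 -4  2 25 19 18 16 20  4 -4 -1 -3  3]
 [ 2 -2 -6 -1 -5  3  1  1  1  0  5 -2  0  1  0]
 [-1  1  0  0 -1 -1  0  2 -2 -2 -3 -2 -2 -1  4]]
[0.43968886 0.12727281 0.04      ]
spin [0.056 0.059 0.062 0.071 0.076 0.091]
[[  60   60   61   61   60   61   62   64   62   60   56   64   60   58
    61]
 [  63   62   62   58   59   61   59   63   65   64   60   56   64   62
    60]
 [  61   57   61   61   55   60   59   63   59   59   63   60   62   57
    60]
 [  61   60   64   60   61   75   75   74   75   74   62   56   60   61
    59]
 [  62   60   56   61   73  
[... 927 characters left out ...]
15 117 115  64  58  58  58  59]
 [ 60  62  60  65  94  94 111 115 119 115  96  59  59  64  62]
 [ 63  61  62  64  89  95 111 116 116 117  97  96  58  58  63]
 [ 58  60  63  94  91  91 116 115 115 114  94  96  60  61  60]
 [ 59  58  64  93  92  97 117 115 116 117  95  93  61  59  60]
 [ 62  62  62  93  95  96 116 117 117 114  95  94  63  60  64]
 [ 57  62  61  93  95  92 116 115 116 113  95  96  61  61  60]
 [ 60  58  63  90  92  94 117 116 117 116  93  92  62  60  59]
 [ 64  64  58  58  87  94  99 103 106  90  94  62  59  56  63]
 [ 60  60  58  58  60  82  83  92  86  79  65  60  62  59  63]
 [ 59  64  63  58  58  60  59  61  58  62  62  61  63  62  59]]
[ 0.63624022 -0.08705373  0.04      ]
```

View pics/c0.png

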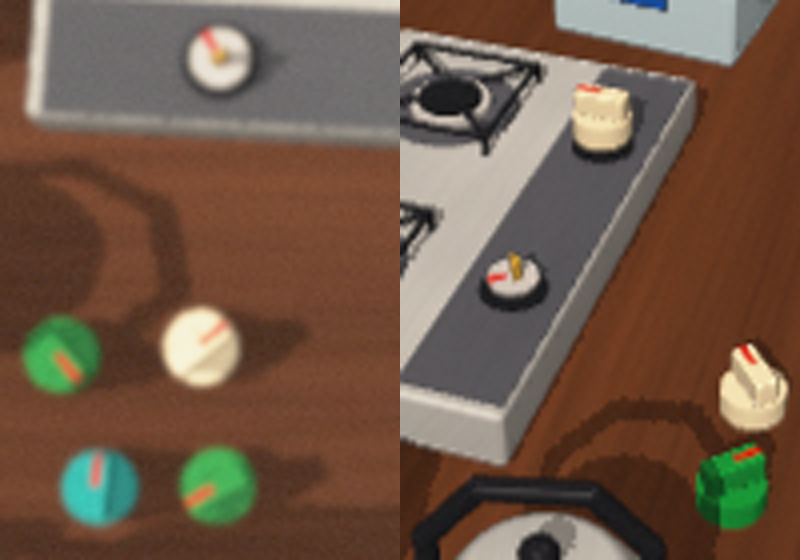

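The crop confirms it: the cream knob has a red line pointing up and to the right, and the spindle's red tick points up and to the left. Next I'll measure both.

```bash
cat > meas.py <<'E'
import numpy as np,cv2
from h import *
def redmask(d):
    i=d["img"].astype(int);return (i[...,0]>140)&(i[...,0]-i[...,1]>45)&(i[...,0]-i[...,2]>40)
def back(d,m,z):
    v,u=np.nonzero(m);return np.array([onplane(d,a,b,z)[:2] for a,b in zip(u,v)])
def win(d,x,y,z,r):
    u,v=proj(d,(x,y,z));V,U=np.mgrid[0:420,0:560];return (np.hypot(U-u,V-v)<r)
def solid(d,c,yaw,base,parts):
    m=np.zeros((420*4,560*4),np.uint8)
    for pts in parts:
        R=np.array([[np.cos(yaw),-np.sin(yaw)],[np.sin(yaw),np.cos(yaw)]])
        q=[proj(d,(*(c+R@p[:2]),base+p[2])) for p in pts]
        h=cv2.convexHull((np.array(q)*4+1.5).astype(np.float32)).astype(np.int32)
        cv2.fillConvexPoly(m,h,255)
    return cv2.resize(m,(560,420),interpolation=cv2.INTER_AREA)/255.
t=np.linspace(0,2*np.pi,40)
def cyl(r,z0,z1): return np.array([(r*np.cos(a),r*np.sin(a),z) for a in t for z in (z0,z1)])
def box(a,b,z0,z1): return np.array([(i*a,j*b,z) for i in(-1,1) for j in(-1,1) for z in(z0,z1)])
KN=[cyl(.025,0,.02),box(.022,.009,.02,.042)]
E
python3 - <<'E'
from meas import *
from scipy.optimize import minimize
D={n:np.load(n+"0.npz") for n in("top","side")}
d=D["top"];W=world(d)
# knob
w=win(d,.44,.127,.03,18);m=w&(W[...,2]>.033)
P=W[m][:,:2];Q=back(d,m,.042);
for X in(P,Q):
    e,v=np.linalg.eigh(np.cov(X.T));print("top face",X.mean(0),np.degrees(np.arctan2(v[1,1],v[0,1])),2*np.sqrt(3*e))
for n,dd in D.items():
    w=win(dd,.44,.127,.03,16)
    r=back(dd,redmask(dd)&w,.042);print(n,"red",len(r),r.mean(0) if len(r) else 0)
    hsv=dd["img"].astype(int);m=w&(hsv[...,0]>150)&(hsv[...,1]>110)|(w&redmask(dd)&(hsv[...,0]>190))
    if n=="top": m=w&(W[...,2]>.012)
    def cost(p):
        return np.abs(solid(dd,np.array(p[:2]),p[2],0,KN)-m).sum()
    best=min((minimize(cost,[.44,.127,y],method="Nelder-Mead",options=dict(initial_simplex=[[.44,.127,y],[.446,.127,y],[.44,.133,y],[.44,.127,y+.3]])) for y in(-.9,-.6,-.3)),key=lambda o:o.fun)
    print(n,"sil",m.sum(),best.x,np.degrees(best.x[2]),best.fun)
# spindle
S=np.array([.63,.12])
for n,dd in D.items():
    Wd=world(dd);w=win(dd,*S[:2],.074,12 if n=="top" else 14)
    if n=="top":
        c0=onplane(dd,245,180,.074);print("guess",c0)
    i=dd["img"].astype(int)
    u,v=proj(dd,(*c0[:2],.074));w=win(dd,*c0[:2],.074,13)
    r=back(dd,redmask(dd)&w,.074);print(n,(u,v),"tick",len(r),r.mean(0) if len(r) else 0)
    m=w&(Wd[...,2]>.067); pts=Wd[m&(Wd[...,2]<.08)]
    mm=w&((i.min(-1)>120)|(redmask(dd)));
    for a in(m,):
        def cost(p): return np.abs(solid(dd,np.array(p[:2]),0,.06,[cyl(.02,.008 if n=="top" else .01,.014),cyl(.006,.014,.031)])-a).sum()
        o=minimize(cost,c0[:2],method="Nelder-Mead",options=dict(initial_simplex=[c0[:2],c0[:2]+[.005,0],c0[:2]+[0,.005]]));print("sil",a.sum(),o.x,o.fun)
    br=w&(Wd[...,2]>.084);print("brass depth",br.sum(),Wd[br].mean(0) if br.any() else 0)
    y=w&(i[...,0]-i[...,2]>50)&~redmask(dd)&(i[...,1]-i[...,2]>30);b=back(dd,y,.083);print("yellow",len(b),b.mean(0) if len(b) else 0)
for c in[("top",225,160),("side",223,215)]:
    im=D[c[0]]["img"][c[2]:c[2]+40,c[1]:c[1]+40,::-1]
    cv2.imwrite(f"pics/sp_{c[0]}.png",cv2.resize(im,(400,400),interpolation=cv2.INTER_NEAREST))
E
python3 -c "
import cv2,numpy as np
cv2.imwrite('pics/sp.png',np.hstack([cv2.imread('pics/sp_top.png'),cv2.imread('pics/sp_side.png')]))"
```

```text
top face [0.43599972 0.12452968] 60.94595882049033 [0.04106775 0.08442414]
top face [0.43874935 0.12778344] 131.4557639043216 [0.0248604  0.04641963]
top red 15 [0.44996357 0.11709598]
top sil 259 [ 0.43945971  0.12933427 -0.52349973] -29.994325119750574 23.39607843137255
side red 14 [0.44715551 0.12199048]
side sil 265 [ 0.43930466  0.13303394 -0.9629078 ] -55.17055318774052 18.898039215686275
guess [0.62873003 0.1159065  0.074     ]
top (np.float64(244.99999999999997), np.float64(180.00000000000006)) tick 21 [0.64239989 0.12406167]
sil 172 [0.63061597 0.11708067] 16.537254901960782
brass depth 15 [0.59412545 0.1048676  0.24408245]
yellow 13 [0.63031188 0.11719595]
side (np.float64(244.02481473848144), np.float64(232.73510040492624)) tick 16 [0.64038651 0.12049862]
sil 106 [0.63114336 0.11939527] 12.956862745098038
brass depth 13 [0.54875564 0.31249915 0.25931064]
yellow 14 [0.62950902 0.11951004]
```

View pics/sp.png

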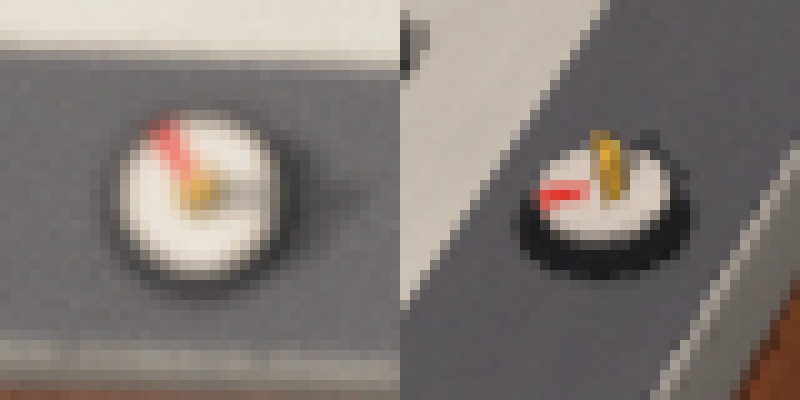

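```bash
cat > fit2.py <<'E'
from meas import *
from scipy.optimize import minimize
def fitsoft(dd,soft,w,parts,base,x0,yaws):
    def cost(p): return (((solid(dd,np.array(p[:2]),p[2],base,parts)-soft)*w)**2).sum()
    out=[]
    for y in yaws:
        s=np.array([*x0,y]);o=minimize(cost,s,method="Nelder-Mead",options=dict(maxiter=400,initial_simplex=[s,s+[.005,0,0],s+[0,.005,0],s+[0,0,.25]]));out.append(o)
    return min(out,key=lambda o:o.fun)
def redness(dd): 
    i=dd["img"].astype(float);return np.clip((i[...,0]-np.maximum(i[...,1],i[...,2])-30)/120,0,None)
def redline(dd,w,z,c):
    # weighted points back-projected
    R=redness(dd)*w;v,u=np.nonzero(R>0.12);q=np.array([onplane(dd,a,b,z)[:2] for a,b in zip(u,v)]);wt=R[v,u]
    mu=(q*wt[:,None]).sum(0)/wt.sum();C=((q-mu)*wt[:,None]).T@(q-mu)
    e,V=np.linalg.eigh(C);p=V[:,1];p=p*np.sign(p@(mu-c))
    return len(q),mu,np.degrees(np.arctan2(*(mu-c)[::-1])),np.degrees(np.arctan2(p[1],p[0])),np.sqrt(e[1]/e[0])
E
python3 - <<'E'
from fit2 import *
for n in("top","side"):
    dd=np.load(n+"0.npz");i=dd["img"].astype(float)
    w=win(dd,.44,.130,.02,15)
    # cream vs wood: use green/blue brightness
    soft=np.clip((i[...,1]-75)/80,0,1);soft=np.maximum(soft,redness(dd)>.35)*(i[...,1]-i[...,0]<20)
    o=fitsoft(dd,soft,w,KN,0,(.44,.13),(-1.1,-.8,-.5));print(n,"knob",o.x.round(4),np.degrees(o.x[2]).round(1),o.fun)
    print(redline(dd,win(dd,.44,.13,.042,12),.042,o.x[:2]))
    w=win(dd,.63,.118,.074,11)
    soft=np.clip((i[...,0]-110)/90,0,1)
    o=fitsoft(dd,soft,w,[cyl(.02,.0139,.014),cyl(.006,.014,.031)],.06,(.63,.118),(0,));print(n,"spindle",o.x.round(4),o.fun)
    print(redline(dd,win(dd,.63,.118,.074,11),.074,o.x[:2]))
E
```

```text
top knob [ 0.4398  0.1303 -0.9512] -54.5 19.14030823481353
(18, array([0.45058479, 0.1183911 ]), np.float64(-47.99588362259065), np.float64(-29.130509476588593), np.float64(1.673662454537949))
top spindle [ 0.6315  0.1176 -0.0711] 3.354854115938314
(22, array([0.64292906, 0.12435186]), np.float64(30.772555809984038), np.float64(29.027403396241848), np.float64(2.6316436582496943))
side knob [ 0.4397  0.1323 -0.9316] -53.4 4.0732964484813525
(159, array([0.44537171, 0.1194268 ]), np.float64(-66.27607788687673), np.float64(12.440406153621081), np.float64(1.350318352508527))
side spindle [0.6306 0.1211 0.139 ] 10.855016873851937
(16, array([0.64181197, 0.12405099]), np.float64(14.658143029224485), np.float64(63.28245545062942), np.float64(2.1174746131979827))
```

```bash
python3 - <<'E'
from fit2 import *
d=np.load("side0.npz")
for p in[(237.2,234.8),(241.8,233.6),(243.2,233.9),(242.9,231)]: print(onplane(d,*p,.074))
t=np.load("top0.npz")
for p in[(240.7,172.8),(243.2,177),(244.4,179.8)]: print(onplane(t,*p,.074))
for n,dd in(("side",d),("top",t)):
  im=dd["img"][:,:,::-1].copy();im=cv2.resize(im,None,fx=8,fy=8,interpolation=cv2.INTER_NEAREST)
  for base,c,h,yaw,r in((.074,(.631,.1185),0,np.radians(30),.02),(0,(.4397,.131),.042,np.radians(-52),.025)):
    P=lambda x,y,z:tuple((np.array(proj(dd,(c[0]+x*np.cos(yaw)-y*np.sin(yaw),c[1]+x*np.sin(yaw)+y*np.cos(yaw),base+z)))*8+4).astype(int).tolist())
    a=np.linspace(0,6.283,40);cv2.polylines(im,[np.array([P(r*np.cos(x),r*np.sin(x),0.02 if h else 0) for x in a])],False,(255,0,0),1)
    cv2.line(im,P(0,0,h),P(.022,0,h),(255,0,255),1)
    if h: cv2.polylines(im,[np.array([P(*q,h) for q in((.022,.009),(.022,-.009),(-.022,-.009),(-.022,.009))])],True,(0,160,0),1)
    u,v=P(0,0,h);cv2.imwrite(f"pics/o_{n}_{int(h>0)}.png",im[v-150:v+150,u-200:u+200])
g=lambda n:cv2.imread(f"pics/o_{n}.png")
cv2.imwrite("pics/o.png",np.vstack([np.hstack([g("top_0"),g("top_1")]),np.hstack([g("side_0"),g("side_1")])]))
E
```

```text
[0.64517669 0.13068494 0.074     ]
[0.63380113 0.12159277 0.074     ]
[0.62924128 0.12175215 0.074     ]
[0.63486611 0.10909202 0.074     ]
[0.64842   0.1279727 0.074    ]
[0.63692262 0.12094964 0.074     ]
[0.62925728 0.11753454 0.074     ]
```

View pics/o.png

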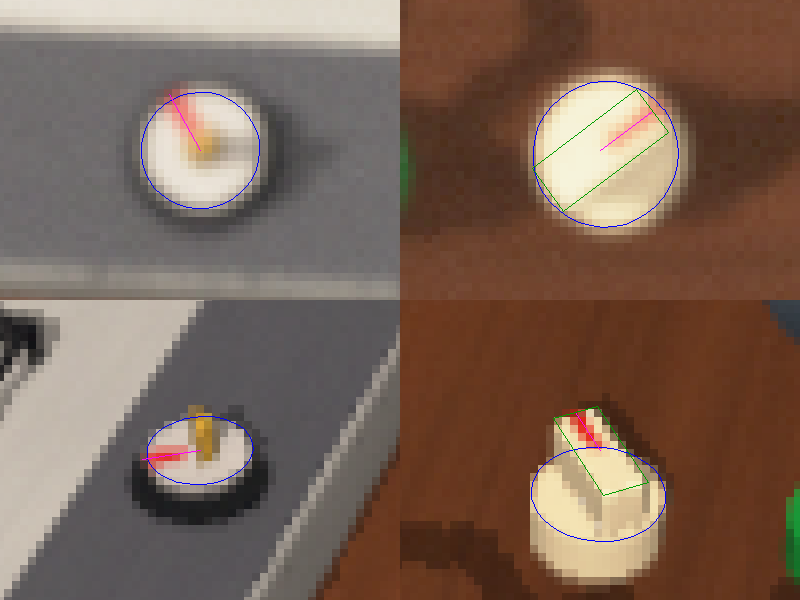

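The overlays match both views. The knob is at about (0.4397, 0.131) with yaw −52°, and the spindle at about (0.631, 0.119) with yaw +31°. First I'll raise the arm and traverse.

Emit:
jog_arm --plan '[0,0,-0.8,0,0,0,0,0,-0.8,0,0,0,-0.9,0.85,-0.8,0,0,0,-0.9,0.85,-0.8,0,0,0,-0.9,0.85,-0.8,0,0,0,-0.9,0.85,-0.8,0,0,0]' --fingers 0.7

```text
clock: 0.6
ee_pos: [0.2983, 0.5257, 0.2959]
ee_rot: [0.834, 0.552, 0.0, 0.001]
contact_force: [0.4, 1.3, 1.0]
width: 0.0597
```

Emit:
jog_arm --plan '[-1,0.92,0,0,0,0,-1,0.92,0,0,0,0,-1,0.92,0,0,0,0,-1,0.92,0,0,0,0]'

```text
clock: 0.93
ee_pos: [0.3351, 0.4226, 0.2955]
ee_rot: [0.834, 0.552, -0.0, 0.001]
contact_force: [0.8, 0.9, 0.4]
width: 0.0597
```

Emit:
jog_arm --plan '[-1,0.92,0,0,0,0,-1,0.92,0,0,0,0,-1,0.92,0,0,0,0,-1,0.92,0,0,0,0]'

```text
clock: 1.27
ee_pos: [0.3715, 0.3207, 0.2954]
ee_rot: [0.834, 0.552, -0.0, 0.001]
contact_force: [0.3, 0.8, 0.8]
width: 0.0597
```

Emit:
jog_arm --plan '[-1,0.92,0,0,0,0,-1,0.92,0,0,0,0,-1,0.92,0,0,0,0,-1,0.92,0,0,0,0]'

```text
clock: 1.6
ee_pos: [0.4082, 0.2189, 0.2954]
ee_rot: [0.834, 0.552, -0.0, 0.001]
contact_force: [-0.6, -0.3, 0.1]
width: 0.0594
```

```bash
cat > go.py <<'E'
import sys,numpy as np
from scipy.spatial.transform import Rotation as R
from workcell import arm
# go.py x y z yawdeg(jaw)
def rel(x,y,z,yaw):
    s=arm.get_state();r=R.from_quat(s["ee_rot"]);a=np.radians(yaw)
    T=R.from_matrix(np.array([[np.cos(a),np.sin(a),0],[np.sin(a),-np.cos(a),0],[0,0,-1.]]))
    d=r.inv().apply(np.array([x,y,z])-s["ee_pos"])/.08;w=(r.inv()*T).as_rotvec()/(np.pi/2)
    X=r.as_matrix()
    print("t",round(s["clock"],2),"pos",s["ee_pos"].round(4) if hasattr(s["ee_pos"],"round") else s["ee_pos"],"jaw",np.degrees(np.arctan2(X[1,0],X[0,0])).round(2),"tilt",np.degrees(np.arccos(-X[2,2])).round(2),"w",s["width"],"F",np.round(s["contact_force"],1),"j",np.round(s["joints"],2))
    print("REL",np.round(d,3),np.round(w,4))
if __name__=="__main__": rel(*map(float,sys.argv[1:]))
E
python3 go.py .4397 .131 .12 38
```

```text
t 1.6 pos [0.4082 0.2189 0.2954] jaw 66.96 tilt 0.11 w 0.059427521992167706 F [-0.6 -0.3  0.1] j [-0.72  0.2   0.15  1.87 -0.03  1.07  0.62]
REL [-0.854  0.789  2.195] [0.0011 0.0007 0.3218]
```

Emit:
jog_arm --plan '[-0.854,0.789,0,0,0,0.0,-0.854,0.789,0,0,0,0.08,-0.854,0.789,0.3,0,0,0.16,-0.854,0.789,0.6,0,0,0.24,-0.854,0.789,1,0,0,0.322,-0.854,0.789,1,0,0,0.322,-0.854,0.789,1,0,0,0.322]'

```text
clock: 2.18
ee_pos: [0.4376, 0.1371, 0.2147]
ee_rot: [0.944, 0.331, -0.002, 0.0]
contact_force: [0.2, -0.0, 1.1]
width: 0.0599
```

```bash
python3 go.py .4397 .131 .12 38; python3 - <<'E'
from workcell import vision
import cv2,numpy as np
a=[]
for n in("top","side"):
    d=vision.snapshot(n);np.savez(f"{n}1.npz",**d)
    u,v=(180,190) if n=="top" else (230,190)
    a.append(cv2.resize(d["img"][v:v+130,u:u+130,::-1],(400,400),interpolation=cv2.INTER_CUBIC))
cv2.imwrite("pics/a1.png",np.hstack(a))
E
```

```text
t 2.18 pos [0.4376 0.1371 0.2147] jaw 38.61 tilt 0.19 w 0.05991406855973228 F [ 0.2 -0.   1.1] j [-0.62  0.29  0.28  2.01 -0.1   0.86  0.39]
REL [-0.023  0.077  1.183] [-0.0005  0.0021  0.0068]
```

View pics/a1.png

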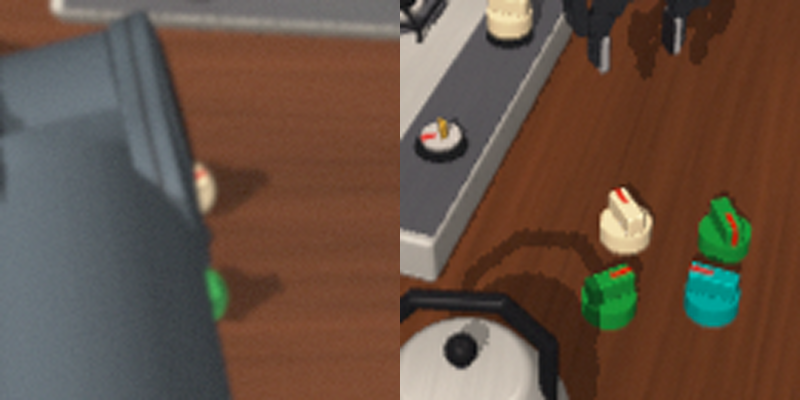

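The side view shows the fingers above the cream knob, with the gripper clear of its neighbours. I'll descend.

Emit:
jog_arm --plan '[-0.02,0.08,0.5,0,0,0.007,-0.02,0.08,1,0,0,0.007,-0.02,0.08,1,0,0,0.007,-0.02,0.08,1,0,0,0.007,-0.02,0.08,1,0,0,0.007,-0.02,0.08,1,0,0,0.007]'

```text
clock: 2.78
ee_pos: [0.4425, 0.1309, 0.1377]
ee_rot: [0.946, 0.324, 0.002, -0.0]
contact_force: [0.4, -0.3, 0.9]
width: 0.0597
```

```bash
python3 go.py .4397 .131 .0250 38
```

```text
t 2.78 pos [0.4425 0.1309 0.1377] jaw 37.77 tilt 0.22 w 0.05974324230393457 F [ 0.4 -0.3  0.9] j [-0.57  0.4   0.25  2.11 -0.16  0.64  0.45]
REL [-0.032 -0.023  1.409] [ 0.0005 -0.0024 -0.0025]
```

Emit:
jog_arm --plan '[-0.03,-0.02,0.4,0,0,0,-0.03,-0.02,0.8,0,0,0,-0.03,-0.02,0.8,0,0,0,-0.03,-0.02,0.8,0,0,0,-0.03,-0.02,0.8,0,0,0]'

```text
clock: 3.2
ee_pos: [0.4392, 0.1303, 0.0732]
ee_rot: [0.946, 0.323, 0.001, -0.0]
contact_force: [-0.3, 0.7, 0.5]
width: 0.0594
```

```bash
python3 go.py .4397 .131 .0250 38; python3 - <<'E'
from workcell import vision
import cv2,numpy as np
d=vision.snapshot("side");np.savez("side2.npz",**d)
cv2.imwrite("pics/a2.png",cv2.resize(d["img"][215:305,250:370,::-1],(800,600),interpolation=cv2.INTER_CUBIC))
E
```

```text
t 3.2 pos [0.4392 0.1303 0.0732] jaw 37.71 tilt 0.12 w 0.059364615352320425 F [-0.3  0.7  0.5] j [-0.53  0.51  0.2   2.18 -0.21  0.47  0.49]
REL [ 0.009 -0.003  0.602] [ 0.0003 -0.0013 -0.0032]
```

View pics/a2.png

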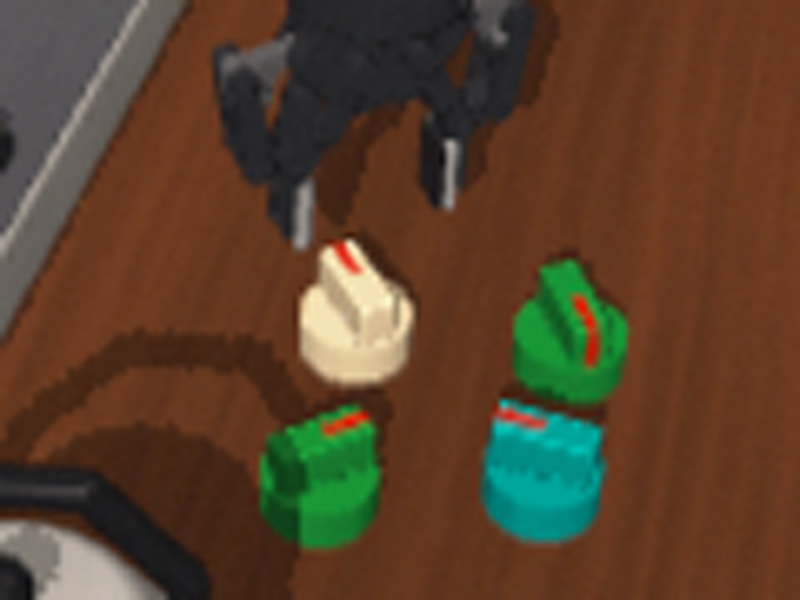

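The fingers straddle the bar at crop (300,240) and (445,200), lined up with the knob at (355,300). I'll descend and grip.

Emit:
jog_arm --plan '[0.01,0,0.3,0,0,0,0.01,0,0.6,0,0,0,0.01,0,0.6,0,0,0,0.01,0,0.6,0,0,0]'

```text
clock: 3.58
ee_pos: [0.4389, 0.1305, 0.0242]
ee_rot: [0.946, 0.323, -0.0, -0.0]
contact_force: [-0.9, -0.5, 0.9]
width: 0.0601
```

Emit:
jog_arm --plan '[0,0,0,0,0,0,0,0,0,0,0,0,0,0,0,0,0,0,0,0,0,0,0,0,0,0,0,0,0,0,0,0,0,0,0,0,0,0,0,0,0,0,0,0,0,0,0,0]' --fingers 0 --force 60

```text
clock: 4.25
ee_pos: [0.4395, 0.1308, 0.0246]
ee_rot: [0.946, 0.323, 0.001, -0.0]
contact_force: [-1.7, -0.1, 14.0]
width: 0.0169
```

```bash
python3 go.py .4397 .131 .0250 38; python3 - <<'E'
from workcell import vision
import cv2,numpy as np
d=vision.snapshot("side");np.savez("side3.npz",**d)
cv2.imwrite("pics/a3.png",cv2.resize(d["img"][215:305,250:370,::-1],(800,600),interpolation=cv2.INTER_CUBIC))
E
```

```text
t 4.25 pos [0.4395 0.1308 0.0246] jaw 37.72 tilt 0.12 w 0.01690118893454941 F [-1.7 -0.1 14. ] j [-0.49  0.6   0.15  2.22 -0.25  0.34  0.52]
REL [ 0.004 -0.    -0.005] [ 0.0003 -0.0013 -0.0031]
```

View pics/a3.png

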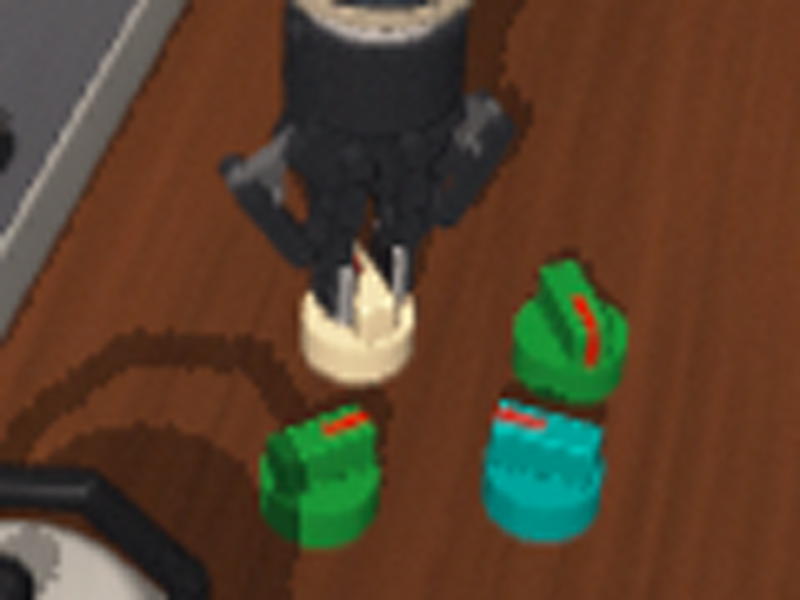

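The knob is gripped at a width of 16.9 mm. I'll lift it.

Emit:
jog_arm --plan '[0,0,-0.3,0,0,0,0,0,-0.6,0,0,0,0,0,-1,0,0,0,0,0,-1,0,0,0,0,0,-1,0,0,0]'

```text
clock: 4.72
ee_pos: [0.4398, 0.131, 0.1051]
ee_rot: [0.946, 0.323, 0.002, -0.0]
contact_force: [-0.2, 0.3, -1.8]
width: 0.0165
```

Emit:
jog_arm --plan '[0,0,-0.4,0,0,0,0,0,-0.7,0,0,0,0,0,-0.7,0,0,0,0,0,-0.7,0,0,0]'

```text
clock: 5.05
ee_pos: [0.439, 0.1308, 0.1595]
ee_rot: [0.946, 0.323, 0.001, -0.0]
contact_force: [-0.1, 0.7, -0.6]
width: 0.0162
```

```bash
python3 go.py .60 .119 .155 121; python3 - <<'E'
from workcell import vision
import cv2,numpy as np
d=vision.snapshot("side");np.savez("side4.npz",**d)
cv2.imwrite("pics/a4.png",cv2.resize(d["img"][150:300,220:420,::-1],(800,600),interpolation=cv2.INTER_CUBIC))
E
```

```text
t 5.05 pos [0.439  0.1308 0.1595] jaw 37.73 tilt 0.09 w 0.016194251481808256 F [-0.1  0.7 -0.6] j [-0.6   0.36  0.28  2.09 -0.15  0.7   0.44]
REL [1.501 1.348 0.059] [ 8.000e-04 -7.000e-04 -9.252e-01]
```

View pics/a4.png

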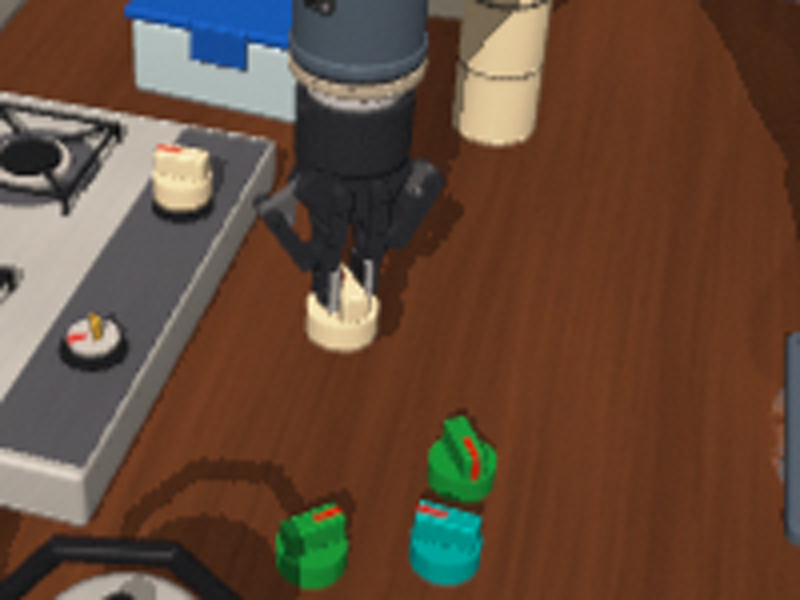

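Emit:
jog_arm --plan '[0.3,0.25,0,0,0,-0.07,0.5,0.45,0,0,0,-0.14,0.7,0.6,0,0,0,-0.21,0.85,0.76,0,0,0,-0.28,1,0.9,0,0,0,-0.35,1,0.9,0,0,0,-0.42,1,0.9,0,0,0,-0.49,1,0.9,0,0,0,-0.55]'

```text
clock: 5.77
ee_pos: [0.5453, 0.1222, 0.1569]
ee_rot: [0.722, 0.692, -0.001, -0.001]
contact_force: [-0.1, -0.5, -1.6]
width: 0.0161
```

```bash
python3 go.py .631 .119 .155 121
```

```text
t 5.77 pos [0.5453 0.1222 0.1569] jaw 87.52 tilt 0.21 w 0.016081504997723612 F [-0.1 -0.5 -1.6] j [-0.32  0.48  0.02  1.84 -0.02  0.82  1.24]
REL [0.007 1.072 0.021] [-2.30e-03 -3.00e-04 -3.72e-01]
```

Emit:
jog_arm --plan '[0,0.3,0,0,0,-0.07,0,0.6,0,0,0,-0.14,0,0.8,0,0,0,-0.21,0,1,0,0,0,-0.28,0,1,0,0,0,-0.35,0,1,0,0,0,-0.37,0,1,0,0,0,-0.37]'

```text
clock: 6.35
ee_pos: [0.6252, 0.1182, 0.1567]
ee_rot: [0.496, 0.869, -0.001, -0.002]
contact_force: [0.3, -0.7, -1.6]
width: 0.0165
```

```bash
python3 go.py .631 .119 .125 121; python3 - <<'E'
from workcell import vision
import cv2,numpy as np
a=[]
for n,u,v in(("side",205,190),("top",205,140)):
    d=vision.snapshot(n);np.savez(f"{n}5.npz",**d)
    a.append(cv2.resize(d["img"][v:v+80,u:u+80,::-1],(400,400),interpolation=cv2.INTER_CUBIC))
cv2.imwrite("pics/a5.png",np.hstack(a))
E
```

```text
t 6.35 pos [0.6252 0.1182 0.1567] jaw 120.58 tilt 0.22 w 0.016524624829862743 F [ 0.3 -0.7 -1.6] j [-0.18  0.59 -0.13  1.63  0.09  0.93  1.76]
REL [-0.03   0.069  0.396] [-0.0021 -0.0014 -0.0046]
```

View pics/a5.png

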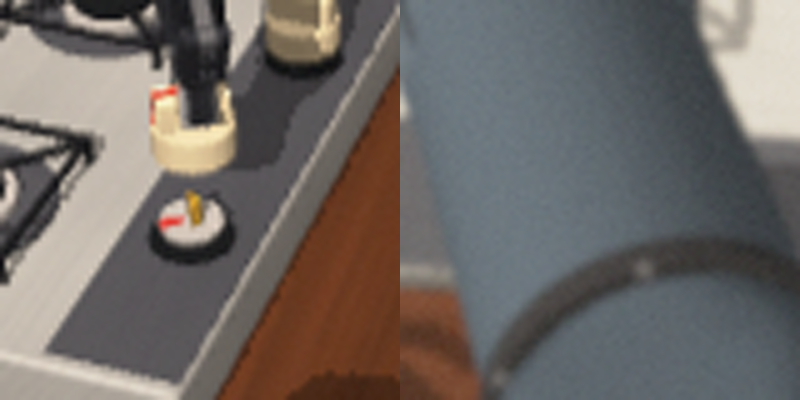

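```bash
cat > rel.py <<'E'
from fit2 import *
def spin(dd,x0=(.631,.119)):
    i=dd["img"].astype(float);w=win(dd,*x0,.074,13)
    soft=np.clip((i[...,2]-105)/80,0,1)
    ign=(i[...,0]-i[...,2]>40);ign=cv2.dilate(ign.astype(np.uint8),np.ones((3,3)))>0
    # exclude above-disc shaft
    w=w&~ign
    V,U=np.mgrid[0:420,0:560]
    return fitsoft(dd,soft,w,[cyl(.02,.0139,.014)],.06,x0,(0,)),soft,w
def knobhand(dd,x0,zb):
    i=dd["img"].astype(float)
    soft=np.clip((i[...,0]-i[...,2]-22)/25,0,1)*np.clip((i[...,0]-100)/40,0,1)
    u,v=proj(dd,(*x0,zb+.02));V,U=np.mgrid[0:420,0:560]
    w=win(dd,*x0,zb+.01,16)&(V>v-1)
    return fitsoft(dd,soft,w,[cyl(.025,0,.02)],zb,x0,(0,)),soft,w
if __name__=="__main__":
    d0=np.load("side0.npz");d5=np.load("side5.npz")
    for d in(np.load("top0.npz"),d0,):
        o,_,_=spin(d);print("spin",o.x[:2].round(4),o.fun)
    o,s,w=knobhand(d5,(.6255,.119),.132);print("knob",o.x[:2].round(4),o.fun)
    o2=spin(d0)[0]
    im=cv2.resize(d5["img"][:,:,::-1],None,fx=8,fy=8,interpolation=cv2.INTER_NEAREST)
    a=np.linspace(0,6.283,40)
    for c,z,r in((o2.x,.074,.02),(o.x,.132,.025),(o.x,.152,.025)):
        cv2.polylines(im,[np.array([np.array(proj(d5,(c[0]+r*np.cos(t),c[1]+r*np.sin(t),z)))*8+4 for t in a]).astype(int)],False,(255,0,0),1)
    cv2.imwrite("pics/a6.png",im[1600:2000,1700:2200])
E
python3 rel.py
```

```text
spin [0.6315 0.1175] 3.007831663302576
spin [0.6313 0.1209] 22.948698517397155
knob [0.6251 0.1227] 39.53271571895425
```

View pics/a6.png

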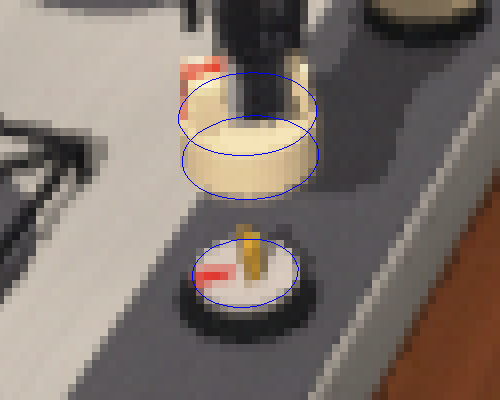

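```bash
python3 go.py .6312 .1168 .122 121.5
```

```text
t 6.45 pos [0.6252 0.1184 0.1575] jaw 120.42 tilt 0.16 w 0.016247072138391726 F [-0.3  0.   0. ] j [-0.18  0.59 -0.13  1.63  0.09  0.93  1.76]
REL [-0.056  0.055  0.444] [-0.0015 -0.0009 -0.0121]
```

Emit:
jog_arm --plan '[-0.056,0.055,0,-0.0015,-0.001,-0.012,-0.056,0.055,0.2,-0.0015,-0.001,-0.012,-0.056,0.055,0.44,-0.0015,-0.001,-0.012,-0.056,0.055,0.44,-0.0015,-0.001,-0.012,-0.056,0.055,0.44,-0.0015,-0.001,-0.012]'

```text
clock: 6.87
ee_pos: [0.6315, 0.1168, 0.1233]
ee_rot: [0.488, 0.873, -0.0, 0.0]
contact_force: [0.2, 0.3, -0.5]
width: 0.0169
```

```bash
python3 go.py .6312 .1168 .122 121.5; python3 - <<'E'
from rel import *
from workcell import vision,arm
z=arm.get_state()["ee_pos"][2]-.0246
F=[vision.snapshot("side") for _ in range(4)]
d=dict(F[0]);d["img"]=np.mean([f["img"] for f in F],0).astype(np.uint8);np.savez("side6.npz",**d)
o,s,w=knobhand(d,(.6312,.1195),z);print("knob",o.x[:2].round(4),o.fun)
d0=np.load("side0.npz");o2=spin(d0)[0]
im=cv2.resize(d["img"][:,:,::-1],None,fx=8,fy=8,interpolation=cv2.INTER_NEAREST)
a=np.linspace(0,6.283,40)
for c,zz,r in((o2.x,.074,.02),(o.x,z,.025),(o.x,z+.02,.025)):
    cv2.polylines(im,[np.array([np.array(proj(d,(c[0]+r*np.cos(t),c[1]+r*np.sin(t),zz)))*8+4 for t in a]).astype(int)],False,(255,0,0),1)
cv2.imwrite("pics/a7.png",im[1600:2000,1700:2200])
E
```

```text
t 6.87 pos [0.6315 0.1168 0.1233] jaw 121.6 tilt 0.06 w 0.016900189305916042 F [ 0.2  0.3 -0.5] j [-0.17  0.63 -0.13  1.66  0.1   0.86  1.77]
REL [ 0.002 -0.004  0.016] [0.0001 0.0006 0.0011]
knob [0.6316 0.1237] 42.69238980891964
```

View pics/a7.png

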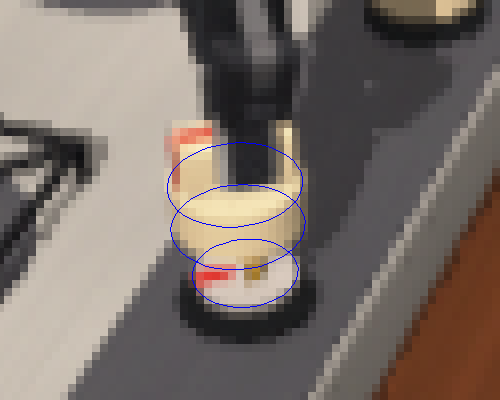

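```bash
cat > rel2.py <<'E'
from rel import *
def kh(d,x0,z,free=True):
    d0=np.load("side0.npz");i0=d0["img"].astype(float);i=d["img"].astype(float)
    bad=cv2.dilate(((i0[...,0]-i0[...,2]>25)&win(d0,.631,.12,.08,13)).astype(np.uint8),np.ones((3,3)))>0
    soft=np.clip((i[...,0]-i[...,2]-18)/20,0,1)*np.clip((i[...,0]-90)/40,0,1)
    u,v=proj(d,(*x0,z+.02));V,U=np.mgrid[0:420,0:560]
    w=win(d,*x0,z+.01,14)&(V>v+1)&~bad
    return fitsoft(d,soft,w,[cyl(.025,0,.02)],z,x0,(0,))
E
python3 - <<'E'
from rel2 import *
d3=np.load("side3.npz")
for n,x0,z in(("side5.npz",(.6255,.121),.1325),("side6.npz",(.6312,.1195),.0987)):
    d=np.load(n);o=kh(d,x0,z);print(n,o.x[:2].round(4),o.fun)
    if n=="side6.npz":
        i=d["img"].astype(int);u,v=proj(d,(*x0,z));print(u,v);
        for r in range(221,236): print(r,[int(a) for a in (i[r,228:254,0]-i[r,228:254,2])], )
E
```

```text
side5.npz [0.6247 0.1241] 4.411756024125337
side6.npz [0.6329 0.1206] 5.222907438845636
242.3977997663722 226.9758880622581
221 [21, 23, 21, 21, 23, 37, 98, 72, 70, 69, 69, 44, 13, 3, -2, -3, -2, -2, 3, 31, 69, 59, 30, 3, 0, 0]
222 [20, 21, 21, 22, 22, 39, 96, 71, 70, 70, 70, 48, 13, 3, -1, -2, -1, 0, 10, 44, 66, 64, 35, 4, 1, 0]
223 [21, 21, 21, 22, 22, 43, 84, 71, 69, 70, 68, 64, 28, 11, 13, 19, 30, 42, 56, 62, 64, 66, 31, 2, 0, 0]
224 [21, 22, 22, 22, 21, 36, 71, 61, 66, 68, 65, 65, 63, 61, 61, 64, 63, 62, 63, 64, 65, 58, 25, 2, 0, 0]
225 [20, 21, 22, 22, 21, 31, 63, 65, 64, 64, 64, 62, 62, 63, 62, 62, 61, 62, 61, 66, 64, 50, 25, 2, 0, -1]
226 [21, 20, 22, 21, 23, 29, 60, 69, 69, 66, 63, 63, 61, 62, 62, 61, 64, 67, 69, 64, 57, 47, 27, 3, 1, -1]
227 [21, 21, 22, 21, 21, 26, 57, 68, 70, 69, 68, 68, 68, 67, 68, 67, 68, 71, 66, 61, 55, 48, 27, 3, 0, 0]
228 [21, 20, 20, 21, 20, 22, 55, 67, 70, 70, 69, 69, 69, 68, 70, 69, 69, 69, 65, 61, 56, 49, 19, 2, -1, 0]
229 [21, 22, 23, 21, 21, 21, 35, 66, 70, 70, 69, 70, 69, 68, 69, 70, 70, 68, 66, 62, 56, 37, 9, 0, 0, 0]
230 [22, 21, 21, 21, 21, 12, 9, 41, 69, 69, 70, 70, 70, 68, 69, 69, 70, 69, 66, 61, 42, 16, 4, -1, 1, 0]
231 [22, 20, 21, 22, 18, 4, 0, 11, 33, 57, 69, 69, 70, 69, 69, 70, 68, 70, 53, 39, 25, 4, 1, -1, -1, 1]
232 [21, 22, 22, 22, 8, 1, 1, 1, 4, 27, 41, 47, 51, 53, 67, 85, 88, 56, 30, 25, 26, 14, 2, -1, 0, 0]
233 [20, 23, 23, 13, 0, 0, 0, 1, 5, 59, 91, 96, 98, 99, 37, 92, 124, 53, 27, 26, 27, 19, 4, 0, 0, 1]
234 [22, 23, 18, 4, 1, 0, 1, 1, 45, 151, 176, 175, 149, 87, 30, 76, 118, 38, 28, 27, 27, 21, 4, -1, 0, 0]
235 [22, 23, 8, 1, 1, 1, 0, -1, 23, 120, 90, 52, 47, 37, 27, 48, 36, 28, 28, 27, 27, 14, 2, -1, 0, 0]
```

```bash
sed -i 's/-18)\/20/-26)\/22/' rel2.py; python3 - <<'E'
from rel2 import *
for n,x0,z in(("side5.npz",(.6255,.121),.1325),("side6.npz",(.6312,.1195),.0987)):
    d=np.load(n);o=kh(d,x0,z);print(n,o.x[:2].round(4),o.fun)
E
```

```text
side5.npz [0.6251 0.123 ] 4.790283983671252
side6.npz [0.6335 0.1187] 5.951137456866558
```

The alignment agrees within about 1 mm. I'll descend in small steps and watch the force.

Emit:
jog_arm --plan '[0,0,0.03,0,0,0,0,0,0.06,0,0,0,0,0,0.09,0,0,0,0,0,0.12,0,0,0,0,0,0.14,0,0,0,0,0,0.14,0,0,0]'

```text
clock: 7.57
ee_pos: [0.6319, 0.1169, 0.1124]
ee_rot: [0.488, 0.873, 0.0, 0.001]
contact_force: [0.1, 0.4, -0.9]
width: 0.0165
```

Emit:
jog_arm --plan '[0,0,0.02,0,0,0,0,0,0.04,0,0,0,0,0,0.06,0,0,0,0,0,0.06,0,0,0]'

```text
clock: 7.9
ee_pos: [0.6319, 0.1168, 0.1077]
ee_rot: [0.488, 0.873, 0.0, 0.001]
contact_force: [-1.5, -0.4, -0.7]
width: 0.0165
```

```bash
python3 go.py .6311 .1170 .0986 121.5
```

```text
t 7.9 pos [0.6319 0.1168 0.1077] jaw 121.59 tilt 0.13 w 0.01650908557942867 F [-1.5 -0.4 -0.7] j [-0.18  0.65 -0.13  1.67  0.11  0.83  1.77]
REL [ 0.007 -0.008  0.114] [0.0011 0.0009 0.001 ]
```

The underside is about 8 mm below the spindle tip with no axial force, so the D has engaged. I'll continue down.

Emit:
jog_arm --plan '[0.005,-0.006,0.02,0,0,0,0.005,-0.006,0.05,0,0,0,0.005,-0.006,0.08,0,0,0,0.005,-0.006,0.1,0,0,0,0.005,-0.006,0.1,0,0,0]'

```text
clock: 8.32
ee_pos: [0.6314, 0.1171, 0.0996]
ee_rot: [0.488, 0.873, 0.001, 0.001]
contact_force: [-0.2, -0.9, -0.8]
width: 0.0164
```

```bash
python3 go.py .6311 .1170 .0986 121.5
```

```text
t 8.32 pos [0.6314 0.1171 0.0996] jaw 121.6 tilt 0.14 w 0.01644362177527027 F [-0.2 -0.9 -0.8] j [-0.18  0.66 -0.13  1.68  0.11  0.81  1.76]
REL [ 0.001 -0.004  0.013] [0.0013 0.0009 0.0011]
```

Emit:
jog_arm --plan '[0,0,0.015,0,0,0,0,0,0.03,0,0,0,0,0,0.04,0,0,0,0,0,0.04,0,0,0]' --force 100

```text
clock: 8.65
ee_pos: [0.6317, 0.1171, 0.0974]
ee_rot: [0.488, 0.873, 0.001, 0.001]
contact_force: [-2.3, -0.8, 5.7]
width: 0.0155
```

Emit:
jog_arm --plan '[0,0,0.015,0,0,0,0,0,0.025,0,0,0,0,0,0.025,0,0,0,0,0,0.025,0,0,0]'

```text
clock: 8.98
ee_pos: [0.6317, 0.1171, 0.0957]
ee_rot: [0.488, 0.873, 0.001, 0.002]
contact_force: [-3.2, -0.6, 7.4]
width: 0.0158
```

```bash
python3 go.py .6311 .1170 .0925 121.5
```

```text
t 8.98 pos [0.6317 0.1171 0.0957] jaw 121.58 tilt 0.2 w 0.015754301097733674 F [-3.2 -0.6  7.4] j [-0.18  0.66 -0.13  1.68  0.11  0.8   1.76]
REL [ 0.003 -0.007  0.04 ] [0.0019 0.0012 0.0009]
```

Emit:
jog_arm --plan '[0.003,-0.007,0.015,0,0,0,0.003,-0.007,0.03,0,0,0,0.003,-0.007,0.04,0,0,0,0.003,-0.007,0.04,0,0,0,0.003,-0.007,0.04,0,0,0]'

```text
clock: 9.4
ee_pos: [0.6317, 0.1171, 0.0929]
ee_rot: [0.488, 0.873, 0.001, 0.002]
contact_force: [-1.7, -0.9, 9.5]
width: 0.0156
```

```bash
python3 go.py .6311 .1170 .0925 121.5; python3 - <<'E'
from workcell import vision
import cv2,numpy as np
d=vision.snapshot("side");np.savez("side8.npz",**d)
cv2.imwrite("pics/a8.png",cv2.resize(d["img"][190:270,200:300,::-1],(800,640))[:600])
E
```

```text
t 9.4 pos [0.6317 0.1171 0.0929] jaw 121.58 tilt 0.27 w 0.01558291172503112 F [-1.7 -0.9  9.5] j [-0.18  0.66 -0.13  1.69  0.11  0.79  1.76]
REL [ 0.003 -0.007  0.005] [0.0026 0.0014 0.0009]
```

View pics/a8.png

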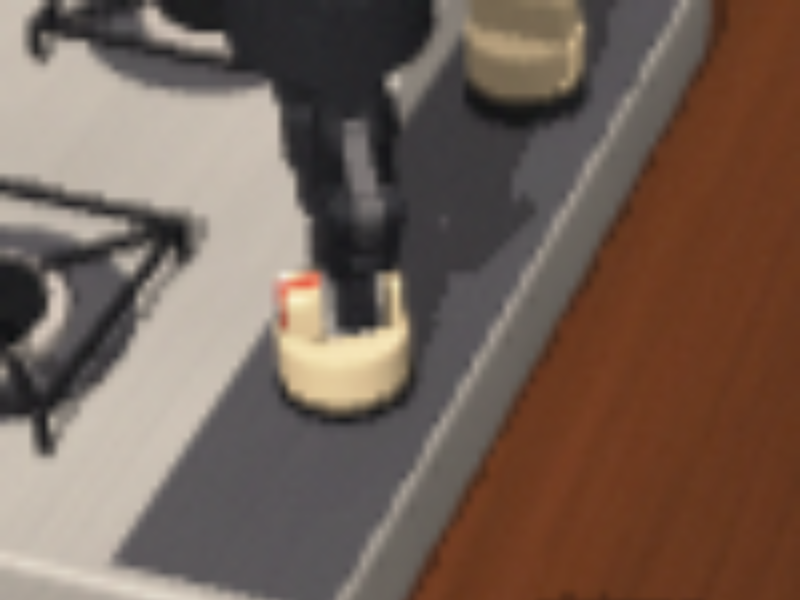

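Emit:
jog_arm --plan '[0,0,0.01,0,0,0,0,0,0.016,0,0,0,0,0,0.016,0,0,0,0,0,0.016,0,0,0,0,0,0.016,0,0,0,0,0,0.016,0,0,0,0,0,0.016,0,0,0]'

```text
clock: 10.03
ee_pos: [0.6316, 0.1171, 0.0917]
ee_rot: [0.488, 0.873, 0.001, 0.002]
contact_force: [-1.9, 0.2, 10.6]
width: 0.0152
```

Emit:
jog_arm --plan '[0,0,0,0,0,0,0,0,0,0,0,0,0,0,0,0,0,0,0,0,0,0,0,0,0,0,0,0,0,0,0,0,0,0,0,0]'

```text
clock: 10.53
ee_pos: [0.6317, 0.1171, 0.0918]
ee_rot: [0.488, 0.873, 0.001, 0.002]
contact_force: [-1.5, -0.7, 10.2]
width: 0.0158
```

```bash
python3 go.py .6311 .1170 .0925 121.5; python3 - <<'E'
from rel2 import *
from workcell import vision
F=[vision.snapshot("side") for _ in range(3)]
d=dict(F[0]);d["img"]=np.mean([f["img"] for f in F],0).astype(np.uint8);np.savez("side9.npz",**d)
im=cv2.resize(d["img"][:,:,::-1],None,fx=8,fy=8,interpolation=cv2.INTER_NEAREST)
c=spin(np.load("side0.npz"))[0].x;a=np.linspace(0,6.283,40)
for z,r in((.067,.025),(.087,.025)):
    cv2.polylines(im,[np.array([np.array(proj(d,(c[0]+r*np.cos(t),c[1]+r*np.sin(t),z)))*8+4 for t in a]).astype(int)],False,(255,0,0),1)
y=np.radians(31);P=[np.array(proj(d,(c[0]+r*np.cos(y),c[1]+r*np.sin(y),.109)))*8+4 for r in(.010,.022)]
cv2.line(im,*[tuple(p.astype(int).tolist()) for p in P],(255,0,255),1)
cv2.imwrite("pics/a9.png",im[1600:2000,1700:2200])
E
```

```text
t 10.53 pos [0.6317 0.1171 0.0918] jaw 121.58 tilt 0.28 w 0.015808497774808018 F [-1.5 -0.7 10.2] j [-0.18  0.66 -0.13  1.69  0.11  0.79  1.76]
REL [ 0.003 -0.007 -0.009] [0.0027 0.0015 0.0009]
```

View pics/a9.png

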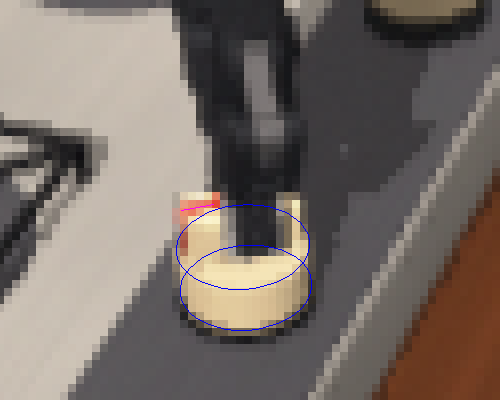

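The image, the force (about 10.5 N) and the depth (about 6.8 mm past the seat) all agree. I'll hand the job in.

```bash
python3 - <<'E'
from workcell import arm
print(arm.finish_job())
s=arm.get_state();print(s["clock"],s["ee_pos"],s["contact_force"],s["width"])
E
```

```text
the job is handed in; nothing more can be done
None
the job is handed in; nothing more can be done
```

I fitted the loose cream knob on the bare spindle and handed the job in at about 10.7 s, with the gripper still holding it pressed down. No verdict is reported, so success rests on my last checks.

- **What I did:** I gripped the knob by its bar, lifted it and turned it about 83° so its red line matched the flange tick. I lowered it onto the spindle, where it slid on with almost no resistance, and pressed it down with a 100 N grip setting.
- **Depth and force:** The last reading had the tool about 6.8 mm below the height where I expected the knob to seat. The upward force was about 10–10.6 N, which fits the spring at roughly 6–7 mm of its 8 mm travel.
- **Position and angle:** The final side view showed the skirt and red line where I predicted for a knob fully home. Tool tilt was 0.3°.
- **Disagreements:** The two cameras differed by about 3 mm in y, within their 2 mm calibration errors. My image fits of the knob in the gripper scattered by 1–2 mm. A small sideways force of about 1.5–2 N remained at the end.
- **Not checked:** The arm blocked the top view at the end, so I could not confirm from above. I did not re-measure the kettle, mugs, box and jar, but the arm's path stayed clear of them.

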